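# Set out a stripped battery control unit for inspection

### The arm

A 6-joint arm with a two-finger parallel gripper is mounted at the origin on the work surface. World frame = base frame: x ahead of the robot, y to its left, z up, the work surface at z = 0. Lengths are in mm, angles in rad, forces in N, time in s.
With the tool pointing down it reaches from about 275 to 850 mm from the base axis. Payload 5.2 kg.
Tool frame: the origin (TCP) lies at the very end of the fingers, on their centre line; the grasp point (between the pads) lies manip.hold_point_z behind it (manip.hold_point_z is the distance from the TCP to the grasp point, in mm); z points along the fingers, y is the line along which they close (so a half turn about z gives the same grasp; the last joint's range is limited). The gripper opens to 85 mm and grips with 20 to 120 N. Pads are 22 mm wide; open, the fingers measure 114 mm over their backs; the gripper's body (76 mm by 85 mm) begins 54 mm behind the grasp point. The pads swing forward as they close: fully open they stand 13 mm farther back than shut.
Start: joints at [-1.548, 0.259, 1.535, -0, 1.348, -0.203], TCP at [123.158, -536.038, 231.31] pointing down, gripper open.
Joint ranges: [-3.14, 3.14], [-0.91, 2.08], [0.19, 2.58], [-1.22, 4.36], [0.22, 2.71], [-3.12, 3.12]. Speed limits (rad/s): [2.57, 2.57, 3.14, 3.14, 3.14, 3.14].

### API

Orientations are given as a 3x3 rotation matrix whose columns are the frame's x, y, z axes.
In Python, from rig import sensors, read_camera, manip gives the robot as it stands.
- The arm moves only by the shell command python3 -m inch 'ROWS' [FORCE]. ROWS is JSON, a list of rows, each an object with "linear": the shift along the tool's x, y, z in m, a list of three; "turn": the turn, a rotation vector about the tool's x, y, z in degrees, a list of three; "fingers": the opening, from 0 (shut) to 1 (fully open). A call has 1 to 10 rows; each row shifts and turns the commanded pose from where the row before left it, along the tool's axes as they then stand; what a row does not reach is not made up. A row lasts 1/8 s, in which the tool goes at most 62.5 mm and 10.7 degrees, less where a joint would pass 70% of its speed; a pose out of reach is approached as far as the arm can. A call with a gripper value outside its range is refused whole. The fingers move at their own pace and stop on an object; FORCE is the grip in N (left out, the last holds). Time passes only in rows, so rows that do not move let the fingers close. It gives the time, the measured TCP pose, the force, the opening and the grip force at its end, in the units of the state.
- sensors.state(): the state, without advancing time (a new reading comes with each control period).
- read_camera(name): name is "scene" or "top" or "wrist"; returns a dict with "color" (384x512x3 uint8, blue, green, red), "range_z" (384x512 float32, mm along the optical axis (not along the pixel's ray), 0 where there is no reading), "fx", "fy", "cx", "cy" (pixels), "camera_from_world" (4x4, takes a point from world to camera coordinates). Camera axes: x right, y down, z forward; pixel columns grow to the right and rows downward; lengths in mm; the calibration is good to about 2 mm. A picture is of the moment at which its call begins.
- manip.job_done(): hands the job in; it is judged then, once.
The state is a dict: "t": time; "qpos": joint angles; "qvel": joint speeds; "joint_efforts": joint torques, N m; "tcp_pos": TCP position; "tool_rot": TCP orientation; "force": force on the tool from outside, world axes, zero at the start; "moment": the same for the moment, N m; "grip_width": finger opening in mm; "finger_force": force on a finger pad.
Only numpy, scipy, OpenCV 4.12 (cv2) and the standard library are available. Lean on these libraries where they do the work, as an engineer would, in place of code of your own. Each camera call takes 0.05 s, during which the arm holds its last target. There are 200 camera calls.

### The job

Set out the parts of the stripped battery control unit in this order: first lift the green circuit board straight and level up off its two pins and lay it gently, flat and right way up, in the middle of the blue pad, squared up with it; next stand the grey relay upright on the bench just to the left of the pad (left as seen from the robot), in line with it and with a gap of about two centimetres. Then put the orange cover on top of the relay, open side down, centred and squared with it, and last lay the copper link, bolts up, on the white measuring stand midway between the red and the black post, in line with them. Leave the blue relay and the plain aluminium link where they are.

Things in the scene. Friction and masses are not known exactly. Their poses are not given: they have to be found in the camera images.
- board: Loose green circuit board 110 x 80 x 4 mm (x, y, z), 0.16 kg, two 8 mm holes on a diagonal. In its middle a black finned heat sink, 40 mm along x, 34 mm along y, top 28 mm above the origin: grip it across the 34 mm. Other parts on it stand at most 8 mm high. Starts seated on the carrier. Origin: centre of the board's underside, z up. A half turn makes no difference.
- carrier: Fixed black plastic carrier, base 126 x 96 x 10 mm, origin at the centre of its underside. Four grey standoffs at (+-44, +-29) mm bear the board's underside at 22 mm; those at (44, 29) and (-44, -29) carry 6 mm steel pins that rise to 39 mm through the board's holes (1 mm play all round). The board is free once lifted 17 mm.
- pad: Fixed flat blue pad, 130 mm (x) x 100 mm (y) x 3 mm thick, small steel stud in one corner. Origin: centre of its underside, on the bench; its top is at 3 mm. Its x points roughly away from the robot, its y roughly to the robot's left (within 0.2 rad).
- relay: Loose grey box-shaped relay, 60 mm (x) x 44 mm (y) x 46 mm high, about 0.2 kg, two small thin brass tabs on the middle of its top (8 mm high, at most 14 mm from the middle). The tabs are for sight only: the cover passes over them. Origin: centre of its underside, z up.
- cover: Loose orange plastic cover, 50 mm (x) x 36 mm (y) x 24 mm high, about 0.04 kg, closed on top, open below, its rim lying flat on the bench; hollow inside. On the relay its rim rests on the relay's flat top. Origin: centre of its underside (rim), z up.
- link: Loose copper bar, 90 mm (x) x 24 mm (y) x 8 mm, about 0.16 kg, with a steel bolt at each end (16 mm wide, at x = +-32 mm, top 23 mm above the origin). The 48 mm between the bolts is free for a grip across the 24 mm. Origin: centre of its underside, z up. Either way round is right.
- stand: Fixed white measuring stand: base 220 mm (x) x 60 mm (y) x 12 mm thick, with a red post at x = -92 mm and a black post at x = +92 mm, 26 mm across, the brass tips 42 mm above the bench. Origin: centre of its underside, midway between the posts; the base's flat top is at 12 mm.
- blue_relay: Loose blue relay, 50 x 40 x 38 mm, not part of the job: leave it. Origin: centre of its underside.
- alu_link: Loose plain aluminium bar without bolts, 90 x 24 x 8 mm, not part of the job: leave it. Origin: centre of its underside.

How it is judged (in metres and radians):
On the way, in this order (a step that is already met when the one before it is completed fails the run):
1. the board is lifted level, straight up, clear of its pins (z of board in the frame of carrier between 0.042 and 0.2 m and horizontal distance between board and carrier below 0.02 m and angle between board's own z axis and vertical below 0.15 rad), for 0.05 s.
2. the board lies flat in the middle of the blue pad, squared up (horizontal distance between board and pad below 0.012 m and angle between the x axis of board and the x axis of pad, either way round below 0.15 rad and z of board in the frame of pad between -0.001 and 0.006 m and angle between board's own z axis and vertical below 0.05 rad and linear speed of board below 0.02 m/s), for 0.2 s.
3. the grey relay stands on the bench just left of the pad (y of relay in the frame of pad between 0.08 and 0.145 m and x of relay in the frame of pad between -0.035 and 0.035 m and height (world z) of relay below 0.003 m and angle between relay's own z axis and vertical below 0.04 rad and linear speed of relay below 0.02 m/s), for 0.2 s.
4. the orange cover sits on top of the relay (horizontal distance between cover and relay below 0.01 m and angle between the x axis of cover and the x axis of relay, either way round below 0.25 rad and z of cover in the frame of relay between 0.043 and 0.05 m and angle between cover's own z axis and vertical below 0.05 rad and linear speed of cover below 0.02 m/s), for 0.2 s.
5. the copper link lies on the stand midway between the posts (horizontal distance between link and stand below 0.012 m and angle between the x axis of link and the x axis of stand, either way round below 0.2 rad and z of link in the frame of stand between 0.01 and 0.015 m and angle between link's own z axis and vertical below 0.05 rad and linear speed of link below 0.02 m/s), for 0.2 s.
At the end, for the whole second after the job is handed in: Board flat on pad: 12 mm, 0.15 rad. Relay upright on bench, centre 80-145 mm left of pad centre along pad y, 35 mm of its middle line. Cover on relay: 10 mm, 0.25 rad. Link bolts up on stand, midway between posts: 12 mm, 0.2 rad. All upright, at rest; square either way round (all of step 2 and all of step 3 and all of step 4 and all of step 5); the robot touches nothing.
It fails at once if the board is cocked more than 0.15 rad while still on its pins (z of board in the frame of carrier below 0.038 m and horizontal distance between board and carrier below 0.03 m and angle between board's own z axis and vertical above 0.15 rad).
It fails at once if the board comes down on the pad at more than 0.5 m/s (dropped, not laid) (z of board in the frame of pad below 0.023 m and horizontal distance between board and pad below 0.1 m and linear speed of board above 0.5 m/s).
It fails at once if the blue relay is shifted by more than 20 mm (distance of blue_relay from where it was at the start of the episode above 0.02 m).
It fails at once if the aluminium link is shifted by more than 20 mm (distance of alu_link from where it was at the start of the episode above 0.02 m).
It also fails if it takes over 109 s, if anything falls off the work surface, if the arm or the gripper's body presses on something with over 40 N, if the wrist force passes 120 N, or if a joint passes its speed limit or range.

## Working session

There is one attempt and no reset: what is moved stays moved. The work goes in short steps, Python scripts to look and compute and a shell command to move; the robot and the scene stay as the last step left them, time stands still between calls to the robot, and variables do not carry over. Pictures are saved under pics/ and viewed, at most 14 in all, crops included, and the job is handed in when it is done.

```bash
ls; mkdir -p pics; python3 - <<'E'
from rig import sensors, read_camera, manip
import cv2, numpy as np
print(manip.hold_point_z, sensors.state())
for n in ("scene","top"):
    c=read_camera(n); cv2.imwrite(f"pics/{n}0.png",c["color"]); np.savez(f"{n}0.npz",**c)
    print(n,c["fx"],c["fy"],c["cx"],c["cy"],np.round(c["camera_from_world"],3).tolist())
E
```

```text
pics
18.700000000000003 {'t': 0.0, 'qpos': array([-1.54779206e+00,  2.59329173e-01,  1.53610718e+00,  3.18695756e-05,
        1.34799105e+00, -2.02789093e-01]), 'qvel': array([-0.00095743,  0.00085544,  0.00102136,  0.00122312,  0.0007176 ,
       -0.00036775]), 'joint_efforts': array([ 2.21132586e-04, -4.46032226e+01, -2.90570283e+01, -2.84828748e-04,
        1.17166163e-02, -1.02008411e-05]), 'tcp_pos': array([ 123.16095854, -535.48532019,  230.4724642 ]), 'tool_rot': array([[ 9.74618381e-01,  2.23872757e-01, -1.11298291e-05],
       [ 2.23872400e-01, -9.74616736e-01,  1.83498157e-03],
       [ 3.99955066e-04, -1.79089843e-03, -9.99998316e-01]]), 'force': array([ 0.60033797,  0.30765983, -0.54078628]), 'moment': array([0.05117869, 0.04857926, 0.02391705]), 'finger_force': 0.0, 'grip_width': 85.28553045865928}
scene 352.0121438483134 352.0121438483134 252.16493302383586 193.6713337994835 [[-0.436, 0.9, 0.006, 224.704], [0.692, 0.339, -0.638, -341.709], [-0.576, -0.274, -0.77, 1318.234], [0.0, 0.0, 0.0, 1.0]]
top 426.87375589646155 426.87375589646155 253.34193997018906 191.43685627959812 [[0.015, -1.0, 0.007, -18.218], [-0.983, -0.016, -0.181, 548.466], [0.182, -0.004, -0.983, 852.191], [0.0, 0.0, 0.0, 1.0]]
```

View pics/top0.png

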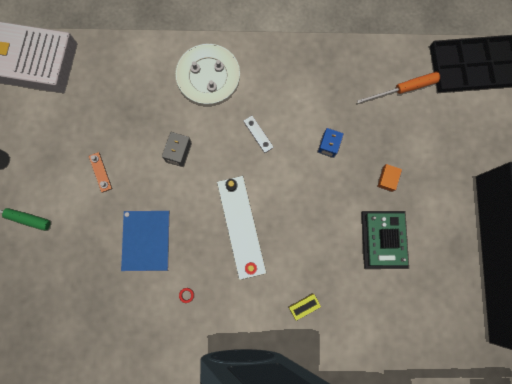

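View pics/scene0.png

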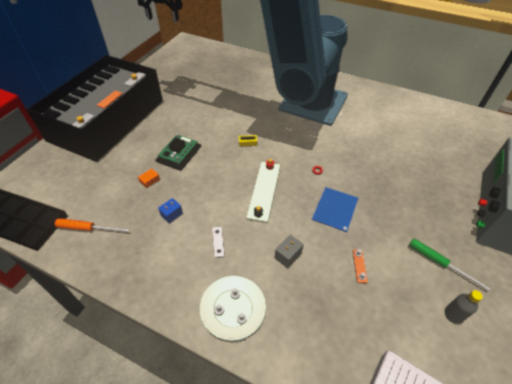

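```bash
cat > h.py <<'E'
import cv2, numpy as np
def cloud(c):
    K=c["range_z"]; v,u=np.indices(K.shape); T=np.linalg.inv(c["camera_from_world"])
    P=np.stack([(u-c["cx"])/c["fx"]*K,(v-c["cy"])/c["fy"]*K,K],-1)
    W=P@T[:3,:3].T+T[:3,3]; W[K<=0]=np.nan; return W
def cast(c,uv,h):
    T=np.linalg.inv(c["camera_from_world"]); uv=np.asarray(uv,float).reshape(-1,2)
    d=np.c_[(uv[:,0]-c["cx"])/c["fx"],(uv[:,1]-c["cy"])/c["fy"],np.ones(len(uv))]@T[:3,:3].T
    return (T[:3,3]+d*((h-T[2,3])/d[:,2])[:,None])[:,:2]
def proj(c,P):
    P=np.asarray(P,float).reshape(-1,3)@c["camera_from_world"][:3,:3].T+c["camera_from_world"][:3,3]
    return np.c_[P[:,0]/P[:,2]*c["fx"]+c["cx"],P[:,1]/P[:,2]*c["fy"]+c["cy"]]
def hsv(c): return cv2.cvtColor(np.ascontiguousarray(c["color"]),cv2.COLOR_BGR2HSV)
def rect(c,mask,h,roi=None):
    """largest blob of mask within roi (u0,v0,u1,v1), cast on plane h: centre, (long,short), angle of long side"""
    m=np.zeros(mask.shape,np.uint8)
    u0,v0,u1,v1=roi or (0,0,m.shape[1],m.shape[0]); m[v0:v1,u0:u1]=mask[v0:v1,u0:u1]
    cs,_=cv2.findContours(m,cv2.RETR_EXTERNAL,cv2.CHAIN_APPROX_NONE)
    k=max(cs,key=cv2.contourArea); xy=cast(c,k.reshape(-1,2),h)
    (x,y),(w,l),a=cv2.minAreaRect(xy.astype(np.float32)); a=np.radians(a)
    if l>w: w,l,a=l,w,a+np.pi/2
    a=(a+np.pi/2)%np.pi-np.pi/2
    return np.round([x,y,w,l],1),round(a,3)
E
python3 - <<'E'
from h import *
c=dict(np.load("top0.npz")); W=cloud(c); z=W[...,2]; H=hsv(c)
print("bench z",np.nanmedian(z[300:320,100:180]), np.nanstd(z[300:320,100:180]))
hh,s,v=H[...,0],H[...,1],H[...,2]
def show(n,m,h,roi):
    u0,v0,u1,v1=roi; mm=m[v0:v1,u0:u1]; zz=z[v0:v1,u0:u1][mm]
    print(n,*rect(c,m,h,roi),"z",np.round(np.nanpercentile(zz,[5,50,95]),1),mm.sum())
show("pad",(hh>95)&(hh<125)&(s>120),3,(110,200,180,280))
show("stand",(s<40)&(v>170)&(z<20),12,(205,165,280,290))
show("red",((hh<8)|(hh>172))&(s>120),30,(235,255,265,280))
show("black",(v<60),30,(220,172,245,198))
show("carrier",(v<70)&(z<16)|(z>6),10,(355,205,415,275))
show("board",(hh>50)&(hh<95)&(s>60),26,(355,205,415,275))
show("sink",(z>42),50,(355,205,415,275))
show("relay",(z>40),46,(155,125,200,175))
show("cover",(hh<20)&(s>150)&(z>19),24,(370,155,410,200))
show("link",(hh<20)&(s>100),8,(80,145,120,200))
show("linkz",(z>15),23,(80,145,120,200))
show("blue",(z>30),38,(310,120,350,165))
show("alu",(s<40)&(v>150),8,(240,110,280,158))
E
```

```text
bench z -0.09494297329439405 1.6086336226292044
pad [446.3 224.4 127.8  97.8] 0.027 z [0.4 3.1 5.7] 2624
stand [478.7  16.1 218.4  58.7] 0.248 z [ 9.2 11.9 14.5] 2428
red [389.4  -5.3  20.9  20.6] -1.556 z [29.3 31.8 34. ] 64
black [564.7  38.6  19.9  17.3] 0.022 z [26.1 31.1 33.9] 39
carrier [ 455.3 -296.   123.3   97.7] 0.016 z [ 7.9 25.7 49. ] 2591
board [ 455.1 -296.1  110.8   81.7] 0.019 z [18.8 25.7 28.7] 1342
sink [ 455.  -296.5   37.3   36.2] 0.015 z [43.1 48.5 52. ] 307
relay [644.7 160.   60.5  45. ] -0.284 z [42.9 46.1 49. ] 559
cover [ 590.5 -310.    50.5   35.3] -0.321 z [21.1 23.8 26.3] 359
link [595.7 332.9  89.9  23.8] 0.4 z [ 5.6  8.2 10.9] 317
linkz [566.1 319.2  13.1   8.7] 1.126 z [16.1 22.7 25.7] 47
blue [ 666.4 -179.4   51.6   40. ] -0.322 z [34.9 38.  41.6] 409
alu [683.8 -30.6 104.9  80.9] 0.148 z [-2.   2.3 10.3] 760
```

```bash
cat > plan.py <<'E'
import sys, numpy as np
from rig import sensors
def plan(x,y,z,yaw):
    s=sensors.state(); p=s["tcp_pos"]; R=s["tool_rot"]; t=np.arctan2(R[1,0],R[0,0])
    d=(t-yaw+np.pi/2)%np.pi-np.pi/2          # turn about tool z, half turn free
    D=np.array([x,y,z])-p
    f=t-d; c,n=np.cos(f),np.sin(f)
    print("at",np.round(p,1),"yaw",round(t,3),"tilt",np.round(R[:2,2],4),"q6",round(s["qpos"][5],2),"w",round(s["grip_width"],1),"F",np.round(s["force"],1))
    print("turn z deg",round(np.degrees(d),2),"then shift mm (after turn)",np.round([c*D[0]+n*D[1],n*D[0]-c*D[1],-D[2]],1))
if __name__=="__main__": plan(*map(float,sys.argv[1:5]))
E
python3 plan.py 455 -296.3 200 0.017
```

```text
at [ 123.1 -535.5  230.5] yaw 0.226 tilt [-0.0001  0.0017] q6 -0.2 w 85.8 F [ 0.   0.  -0.2]
turn z deg 11.96 then shift mm (after turn) [ 335.9 -233.6   30.5]
```

```bash
python3 -m inch '[{"linear":[0,0,0],"turn":[0,0,6],"fingers":1},{"linear":[0,0,0],"turn":[0,0,6],"fingers":1},{"linear":[0.042,-0.0292,0.0038],"turn":[0,0,0],"fingers":1},{"linear":[0.042,-0.0292,0.0038],"turn":[0,0,0],"fingers":1},{"linear":[0.042,-0.0292,0.0038],"turn":[0,0,0],"fingers":1},{"linear":[0.042,-0.0292,0.0038],"turn":[0,0,0],"fingers":1},{"linear":[0.042,-0.0292,0.0038],"turn":[0,0,0],"fingers":1},{"linear":[0.042,-0.0292,0.0038],"turn":[0,0,0],"fingers":1},{"linear":[0.042,-0.0292,0.0038],"turn":[0,0,0],"fingers":1},{"linear":[0.042,-0.0292,0.0038],"turn":[0,0,0],"fingers":1}]' 40
python3 -m inch '[{"linear":[0,0,0],"turn":[0,0,0],"fingers":1},{"linear":[0,0,0],"turn":[0,0,0],"fingers":1},{"linear":[0,0,0],"turn":[0,0,0],"fingers":1}]'
python3 plan.py 455 -296.3 100 0.017
python3 - <<'E'
from rig import read_camera
import cv2,numpy as np
c=read_camera("wrist"); cv2.imwrite("pics/w1.png",c["color"]); np.savez("w1.npz",**c)
print(np.round(c["camera_from_world"],3).tolist(),c["fx"])
E
```

```text
t: 1.35
tcp_pos: [456.4, -295.7, 200.5]
tool_rot: [[1.0, 0.016, -0.0], [0.016, -1.0, 0.0], [-0.0, -0.0, -1.0]]
force: [0.3, -1.1, -0.5]
grip_width: 85.5
finger_force: 0.0
t: 1.72
tcp_pos: [454.4, -297.7, 200.9]
tool_rot: [[1.0, 0.015, -0.0], [0.015, -1.0, -0.0], [-0.0, 0.0, -1.0]]
force: [-0.2, -1.2, 0.0]
grip_width: 85.6
finger_force: 0.0
at [ 454.4 -297.7  200.9] yaw 0.015 tilt [-0.0005 -0.    ] q6 0.77 w 85.6 F [-0.2 -1.2  0. ]
turn z deg -0.12 then shift mm (after turn) [  0.6  -1.4 100.9]
[[0.016, -1.0, 0.0, -303.923], [-0.944, -0.015, 0.328, 392.104], [-0.328, -0.006, -0.945, 499.574], [0.0, 0.0, 0.0, 1.0]] 335.1824412261495
```

View pics/w1.png

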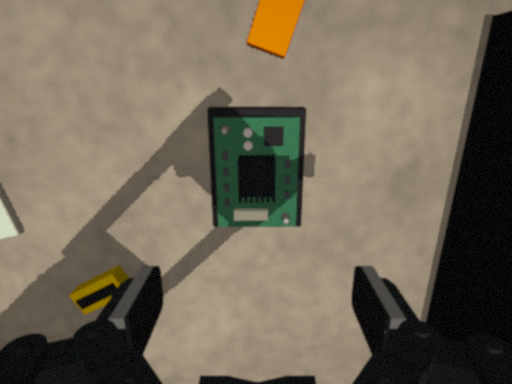

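```bash
python3 - <<'E'
from h import *
c=dict(np.load("w1.npz")); W=cloud(c); z=W[...,2]; H=hsv(c)
hh,s,v=H[...,0],H[...,1],H[...,2]
R=(195,95,320,240)
print("board",*rect(c,(hh>50)&(hh<95)&(s>60),26,R))
print("sink",*rect(c,(z>43),50,R), np.nanpercentile(z[160:185,245:268],[10,50,90]))
print("carrier",*rect(c,((z>6)&(z<60)),10,R))
b=(455,-296.3)
for y0 in range(-44,46,4):
    m=(abs(W[...,0]-b[0])<14)&(abs(W[...,1]-b[1]-y0)<2)
    print(y0,np.round(np.nanpercentile(z[m],[20,50,95]),1),m.sum())
E
```

```text
board [ 455.4 -296.   112.4   84.2] 0.012
sink [ 454.7 -280.    39.7    2.7] -0.001 [33.07253388 45.79705919 50.25651842]
carrier [ 454.6 -295.7  124.6   95.3] 0.017
-44 [225.9 241.2 269.9] 3020
-40 [261.4 265.1 270. ] 333
-36 [ 25.1  25.8 267.1] 145
-32 [25.2 25.9 28.3] 107
-28 [25.3 26.1 28.3] 114
-24 [24.9 25.5 26.8] 110
-20 [25.  25.7 26.8] 114
-16 [ 48.9  49.9 275.7] 158
-12 [ 33.8 273.2 275.7] 243
-8 [ 34.3 272.5 275.8] 254
-4 [ 34.   49.9 276. ] 212
0 [ 48.7  49.9 276.1] 163
4 [ 33.6  49.7 275.8] 228
8 [ 34.2 273.2 275.8] 239
12 [ 49.  273.1 275.8] 248
16 [ 44.2  49.5 275.4] 171
20 [25.  25.5 26.7] 88
24 [24.9 25.6 26.6] 112
28 [25.1 25.8 27.9] 117
32 [ 25.3  26.2 279.4] 118
36 [ 25.1  25.9 266.8] 147
40 [231.  264.6 270.1] 399
44 [226.3 241.5 270.4] 3017
```

```bash
python3 -m inch '[{"linear":[0.0005,-0.0015,0.025],"turn":[0,0,0],"fingers":0.45},{"linear":[0,0,0.025],"turn":[0,0,0],"fingers":0.45},{"linear":[0,0,0.025],"turn":[0,0,0],"fingers":0.45},{"linear":[0,0,0.025],"turn":[0,0,0],"fingers":0.45},{"linear":[0,0,0],"turn":[0,0,0],"fingers":0.45},{"linear":[0,0,0],"turn":[0,0,0],"fingers":0.45},{"linear":[0,0,0],"turn":[0,0,0],"fingers":0.45},{"linear":[0,0,0],"turn":[0,0,0],"fingers":0.45}]'
python3 plan.py 455.2 -296.1 28 0.016
python3 - <<'E'
from rig import read_camera
from h import *
c=read_camera("wrist"); cv2.imwrite("pics/w2.png",c["color"]); np.savez("w2.npz",**c)
W=cloud(c); z=W[...,2]
m=(z>75)&(z<200)
print(np.nanpercentile(z[m],[0.5,1,2,5,10,20]))
for a in range(-60,61,6):
    k=m&(abs(W[...,1]+296.1-a)<3)&(z<160)
    if k.sum()>5: print(a,k.sum(),np.round(np.nanpercentile(z[k],[1,5,20]),1),np.round(np.nanpercentile(W[...,0][k],[5,95]),1))
E
```

```text
t: 2.78
tcp_pos: [456.2, -295.9, 101.9]
tool_rot: [[1.0, 0.016, 0.001], [0.016, -1.0, -0.001], [0.001, 0.001, -1.0]]
force: [-0.0, 0.3, 0.7]
grip_width: 38.3
finger_force: 0.0
at [ 456.2 -295.9  101.9] yaw 0.016 tilt [ 0.0013 -0.0013] q6 0.77 w 38.3 F [-0.   0.3  0.7]
turn z deg 0.02 then shift mm (after turn) [-1.   0.1 73.9]
[107.18067227 109.49706701 112.66934294 120.51952858 131.49083287
 147.92754358]
-54 22 [157.2 157.9 158.3] [448. 469.]
-48 509 [149.3 150.8 154.6] [448.9 469.6]
-42 970 [147.9 149.8 154.6] [449.5 470.4]
-36 1404 [145.1 147.  152.9] [449.6 468.3]
-30 879 [111.1 114.5 125.1] [458. 469.]
-24 1111 [108.1 112.3 125.5] [463.6 470.1]
-18 1647 [104.4 108.8 119.5] [447.7 468.6]
18 699 [103.6 106.6 114.3] [446.3 467.1]
24 1542 [107.3 111.5 125. ] [452.6 468.2]
30 994 [109.7 113.4 124.1] [462.3 469.1]
36 981 [115.  124.5 147.8] [450.4 467.1]
42 1431 [146.1 148.8 154.1] [447.1 467.7]
48 719 [148.3 149.6 154.4] [447.9 468.9]
54 259 [150.6 152.2 155. ] [446.9 467.5]
```

View pics/w2.png

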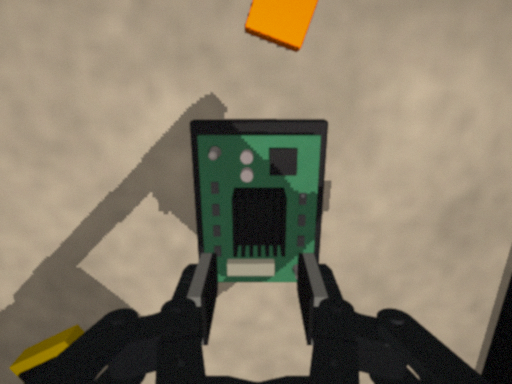

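```bash
python3 -m inch '[{"linear":[-0.001,0,0.015],"turn":[0,0,0],"fingers":0.56},{"linear":[0,0,0.02],"turn":[0,0,0],"fingers":0.56},{"linear":[0,0,0.02],"turn":[0,0,0],"fingers":0.56},{"linear":[0,0,0.01],"turn":[0,0,0],"fingers":0.56},{"linear":[0,0,0.009],"turn":[0,0,0],"fingers":0.56},{"linear":[0,0,0],"turn":[0,0,0],"fingers":0.56},{"linear":[0,0,0],"turn":[0,0,0],"fingers":0.56}]'
python3 plan.py 455.2 -296.1 27 0.016
```

```text
t: 3.7
tcp_pos: [455.1, -295.8, 27.4]
tool_rot: [[1.0, 0.016, 0.001], [0.016, -1.0, -0.001], [0.001, 0.001, -1.0]]
force: [0.4, -0.8, 0.8]
grip_width: 47.5
finger_force: 0.0
at [ 455.1 -295.8   27.4] yaw 0.016 tilt [ 0.0006 -0.0006] q6 0.77 w 47.5 F [ 0.4 -0.8  0.8]
turn z deg 0.02 then shift mm (after turn) [0.1 0.3 0.4]
```

```bash
python3 -m inch '[{"linear":[0,0,0],"turn":[0,0,0],"fingers":0.4},{"linear":[0,0,0],"turn":[0,0,0],"fingers":0.36},{"linear":[0,0,0],"turn":[0,0,0],"fingers":0.3},{"linear":[0,0,0],"turn":[0,0,0],"fingers":0.2},{"linear":[0,0,0],"turn":[0,0,0],"fingers":0.2},{"linear":[0,0,0],"turn":[0,0,0],"fingers":0.2}]' 45
```

```text
t: 4.45
tcp_pos: [455.3, -296.2, 27.9]
tool_rot: [[1.0, 0.016, 0.001], [0.016, -1.0, -0.002], [0.001, 0.002, -1.0]]
force: [-1.5, -0.3, 5.6]
grip_width: 33.2
finger_force: 45.4
```

```bash
python3 -m inch '[{"linear":[0,0,-0.004],"turn":[0,0,0],"fingers":0.2},{"linear":[0,0,-0.005],"turn":[0,0,0],"fingers":0.2},{"linear":[0,0,-0.006],"turn":[0,0,0],"fingers":0.2},{"linear":[0,0,-0.01],"turn":[0,0,0],"fingers":0.2},{"linear":[0,0,-0.01],"turn":[0,0,0],"fingers":0.2},{"linear":[0,0,-0.015],"turn":[0,0,0],"fingers":0.2},{"linear":[0,0,-0.015],"turn":[0,0,0],"fingers":0.2},{"linear":[0,0,-0.015],"turn":[0,0,0],"fingers":0.2},{"linear":[0,0,0],"turn":[0,0,0],"fingers":0.2},{"linear":[0,0,0],"turn":[0,0,0],"fingers":0.2}]'
python3 - <<'E'
from rig import read_camera
from h import *
c=read_camera("wrist"); cv2.imwrite("pics/w3.png",c["color"]); np.savez("w3.npz",**c)
W=cloud(c);H=hsv(c); hh,s=H[...,0],H[...,1]; g=(hh>50)&(hh<95)&(s>80)&(W[...,2]>60)
P=W[g]; P=P[(abs(P[:,0]-455)<60)&(abs(P[:,1]+296)<45)]
A=np.c_[P[:,:2]-[455,-296],np.ones(len(P))]; print(np.linalg.lstsq(A,P[:,2],rcond=None)[0],len(P))
print(rect(c,g,110))
E
python3 plan.py 446.3 224.4 120 0.027
```

```text
t: 5.7
tcp_pos: [454.6, -295.3, 106.7]
tool_rot: [[1.0, 0.016, -0.0], [0.016, -1.0, 0.0], [-0.0, -0.0, -1.0]]
force: [-0.0, 0.5, -2.6]
grip_width: 33.0
finger_force: 45.6
[-5.51265505e-02 -5.34285002e-03  1.07904428e+02] 14811
(array([ 476.2, -294. ,   76.3,   68.1]), np.float64(-1.546))
at [ 454.4 -295.2  106.4] yaw 0.016 tilt [-0.0008  0.0008] q6 0.77 w 32.8 F [ 0.5 -1.3 -1.9]
turn z deg -0.61 then shift mm (after turn) [   5.9 -519.6  -13.6]
```

View pics/w3.png

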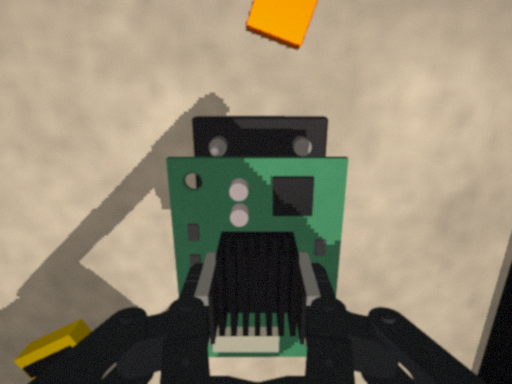

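```bash
python3 -m inch '[{"linear":[0,-0.015,-0.006],"turn":[0,0,-0.6],"fingers":0.2},{"linear":[0,-0.03,-0.006],"turn":[0,0,0],"fingers":0.2},{"linear":[0.001,-0.04,0],"turn":[0,0,0],"fingers":0.2},{"linear":[0.001,-0.045,0],"turn":[0,0,0],"fingers":0.2},{"linear":[0.001,-0.045,0],"turn":[0,0,0],"fingers":0.2},{"linear":[0.001,-0.045,0],"turn":[0,0,0],"fingers":0.2},{"linear":[0.001,-0.045,0],"turn":[0,0,0],"fingers":0.2},{"linear":[0.001,-0.045,0],"turn":[0,0,0],"fingers":0.2},{"linear":[0,-0.045,0],"turn":[0,0,0],"fingers":0.2},{"linear":[0,-0.045,0],"turn":[0,0,0],"fingers":0.2}]'
python3 -m inch '[{"linear":[0,-0.045,0],"turn":[0,0,0],"fingers":0.2},{"linear":[0,-0.035,0],"turn":[0,0,0],"fingers":0.2},{"linear":[0,-0.025,0],"turn":[0,3,0],"fingers":0.2},{"linear":[0,-0.0145,0],"turn":[0,0,0],"fingers":0.2},{"linear":[0,0,0],"turn":[0,0,0],"fingers":0.2},{"linear":[0,0,0],"turn":[0,0,0],"fingers":0.2},{"linear":[0,0,0],"turn":[0,0,0],"fingers":0.2}]'
python3 - <<'E'
from rig import read_camera
from h import *
c=read_camera("wrist"); np.savez("w4.npz",**c)
W=cloud(c);H=hsv(c); hh,s=H[...,0],H[...,1]; g=(hh>50)&(hh<95)&(s>80)&(W[...,2]>60)
P=W[g]; P=P[(abs(P[:,0]-446)<60)&(abs(P[:,1]-224)<45)]
A=np.c_[P[:,:2]-[446,224],np.ones(len(P))]; print(np.linalg.lstsq(A,P[:,2],rcond=None)[0],len(P))
E
python3 plan.py 446.3 224.4 30 0.027
```

```text
t: 7.0
tcp_pos: [449.1, 106.7, 119.0]
tool_rot: [[1.0, 0.028, -0.0], [0.028, -1.0, 0.0], [-0.0, -0.0, -1.0]]
force: [0.7, 0.5, -1.2]
grip_width: 33.3
finger_force: 45.6
t: 7.88
tcp_pos: [447.3, 223.1, 118.9]
tool_rot: [[0.998, 0.025, 0.052], [0.025, -1.0, 0.001], [0.052, 0.0, -0.999]]
force: [0.5, 0.1, -1.9]
grip_width: 32.9
finger_force: 45.6
[-1.66568903e-02  7.01828582e-03  1.20654008e+02] 15051
at [447.3 223.2 118.9] yaw 0.025 tilt [0.052  0.0011] q6 1.8 w 32.7 F [ 0.5  0.3 -2.3]
turn z deg -0.09 then shift mm (after turn) [-1.  -1.3 88.9]
```

```bash
python3 -m inch '[{"linear":[-0.002,-0.0013,0.015],"turn":[0,0,0],"fingers":0.2},{"linear":[-0.001,0,0.02],"turn":[0,0,0],"fingers":0.2},{"linear":[-0.001,0,0.02],"turn":[0,0,0],"fingers":0.2},{"linear":[-0.001,0,0.02],"turn":[0,0,0],"fingers":0.2},{"linear":[-0.0007,0,0.012],"turn":[0,0,0],"fingers":0.2},{"linear":[-0.0005,0,0.01],"turn":[0,0,0],"fingers":0.2},{"linear":[-0.0003,0,0.006],"turn":[0,0,0],"fingers":0.2},{"linear":[0,0,0.002],"turn":[0,0,0],"fingers":0.2},{"linear":[0,0,0],"turn":[0,0,0],"fingers":0.2},{"linear":[0,0,0],"turn":[0,0,0],"fingers":0.2}]'
python3 plan.py 446.3 224.4 8 0.027
```

```text
t: 9.18
tcp_pos: [446.3, 225.4, 14.1]
tool_rot: [[0.998, 0.027, 0.053], [0.027, -1.0, 0.002], [0.053, -0.0, -0.999]]
force: [-0.8, 0.1, -1.8]
grip_width: 33.3
finger_force: 45.6
at [446.3 225.4  14.1] yaw 0.027 tilt [0.0531 0.0016] q6 1.81 w 33.3 F [-0.8  0.1 -1.8]
turn z deg -0.0 then shift mm (after turn) [0.  1.  6.1]
```

```bash
for i in 1 2 3; do :; done; python3 -m inch '[{"linear":[0,0.001,0.002],"turn":[0,0,0],"fingers":0.2},{"linear":[0,0,0.001],"turn":[0,0,0],"fingers":0.2},{"linear":[0,0,0.001],"turn":[0,0,0],"fingers":0.2},{"linear":[0,0,0],"turn":[0,0,0],"fingers":0.2}]'
python3 -m inch '[{"linear":[0,0,0.001],"turn":[0,0,0],"fingers":0.2},{"linear":[0,0,0],"turn":[0,0,0],"fingers":0.2}]'
```

```text
t: 9.68
tcp_pos: [446.8, 224.3, 10.6]
tool_rot: [[0.998, 0.027, 0.054], [0.027, -1.0, 0.002], [0.054, -0.0, -0.999]]
force: [-0.5, -0.1, 8.1]
grip_width: 33.2
finger_force: 46.9
t: 9.93
tcp_pos: [447.3, 224.3, 9.8]
tool_rot: [[0.998, 0.027, 0.054], [0.027, -1.0, 0.002], [0.054, -0.0, -0.999]]
force: [0.2, -0.5, 7.9]
grip_width: 33.2
finger_force: 46.9
```

```bash
python3 -m inch '[{"linear":[0,0,0.001],"turn":[0,0,0],"fingers":0.2},{"linear":[0,0,0],"turn":[0,0,0],"fingers":0.42},{"linear":[0,0,0],"turn":[0,0,0],"fingers":0.5},{"linear":[0,0,0],"turn":[0,0,0],"fingers":0.56},{"linear":[0,0,0],"turn":[0,0,0],"fingers":0.56},{"linear":[0.0005,0,-0.01],"turn":[0,0,0],"fingers":0.56},{"linear":[0.001,0,-0.02],"turn":[0,0,0],"fingers":0.56},{"linear":[0.002,0,-0.04],"turn":[0,0,0],"fingers":0.56},{"linear":[0.003,0,-0.05],"turn":[0,-3,0],"fingers":1},{"linear":[0,0,-0.03],"turn":[0,0,0],"fingers":1}]'
python3 -m inch '[{"linear":[0,0,0],"turn":[0,0,0],"fingers":1},{"linear":[0,0,0],"turn":[0,0,0],"fingers":1}]'
python3 - <<'E'
from rig import read_camera
from h import *
for n,w in(("wrist",0),("top",0)):
    c=read_camera(n); cv2.imwrite(f"pics/{n}5.png",c["color"]); np.savez(f"{n}5.npz",**c)
    W=cloud(c);H=hsv(c); hh,s=H[...,0],H[...,1]
    near=(abs(W[...,0]-446)<75)&(abs(W[...,1]-224)<65)&(W[...,2]<60)
    g=(hh>50)&(hh<92)&(s>80)&near
    print(n,"board",rect(c,g,7),np.nanpercentile(W[g][:,2],[10,50,90]))
    print("pad",rect(c,near&(W[...,2]<60)&(((hh>95)&(hh<125)&(s>110))|g),3))
E
python3 plan.py 644.7 160 200 -0.284
```

```text
t: 11.18
tcp_pos: [448.2, 224.6, 161.3]
tool_rot: [[1.0, 0.027, 0.004], [0.027, -1.0, 0.001], [0.004, -0.001, -1.0]]
force: [0.7, -0.1, -0.4]
grip_width: 81.3
finger_force: 0.0
t: 11.42
tcp_pos: [445.8, 224.1, 157.5]
tool_rot: [[1.0, 0.027, -0.001], [0.027, -1.0, -0.0], [-0.001, 0.0, -1.0]]
force: [-0.8, 0.2, -0.6]
grip_width: 85.5
finger_force: 0.0
wrist board (array([445.5, 225.3, 109.2,  79.4]), np.float64(0.028)) [5.76767982 6.66897534 7.81652722]
pad (array([445.6, 225.6, 128.4,  99. ]), np.float64(0.027))
top board (array([446.5, 223.5, 108. ,  79.2]), np.float64(0.015)) [4.86908037 7.07031978 9.14069681]
pad (array([445.9, 224. , 127.9,  98.2]), np.float64(0.016))
at [445.4 224.  156.7] yaw 0.027 tilt [-0.0025 -0.0006] q6 1.79 w 85.1 F [-0.1 -0.3  0.1]
turn z deg 17.81 then shift mm (after turn) [209.2   5.6 -43.3]
```

View pics/wrist5.png

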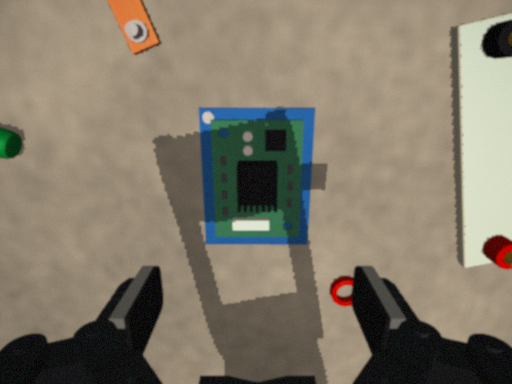

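```bash
python3 -m inch '[{"linear":[0,0,0],"turn":[0,0,9],"fingers":1},{"linear":[0.02,0,0],"turn":[0,0,8.8],"fingers":1},{"linear":[0.04,0.001,0],"turn":[0,0,0],"fingers":1},{"linear":[0.045,0.001,0],"turn":[0,0,0],"fingers":1},{"linear":[0.045,0.001,0.01],"turn":[0,0,0],"fingers":1},{"linear":[0.035,0.001,0.02],"turn":[0,0,0],"fingers":1},{"linear":[0.02,0.001,0.02],"turn":[0,0,0],"fingers":1},{"linear":[0.004,0,0.01],"turn":[0,0,0],"fingers":1},{"linear":[0,0,0],"turn":[0,0,0],"fingers":1},{"linear":[0,0,0],"turn":[0,0,0],"fingers":1}]'
python3 plan.py 644.7 160 10 -0.284
python3 - <<'E'
from rig import read_camera
from h import *
c=read_camera("wrist"); W=cloud(c)
near=(abs(W[...,0]-645)<45)&(abs(W[...,1]-160)<45)
z=W[...,2]
print(rect(c,near&(z>41)&(z<50),46),rect(c,near&(z>41)&(z<65),46))
E
```

```text
t: 12.78
tcp_pos: [645.8, 164.5, 98.5]
tool_rot: [[0.96, -0.279, 0.0], [-0.279, -0.96, 0.0], [0.0, -0.0, -1.0]]
force: [0.0, 0.7, -1.2]
grip_width: 85.1
finger_force: 0.0
at [645.8 164.5  98.5] yaw -0.283 tilt [0.0001 0.0001] q6 1.94 w 85.1 F [ 0.   0.7 -1.2]
turn z deg 0.05 then shift mm (after turn) [ 0.2  4.6 88.5]
(array([646.4, 161.9,  60.1,  43.4]), np.float64(-0.282)) (array([646.4, 161.9,  60.1,  43.4]), np.float64(-0.282))
```

```bash
python3 -m inch '[{"linear":[0.0007,0.0034,0],"turn":[0,0,0],"fingers":1},{"linear":[0,0,0.02],"turn":[0,0,0],"fingers":1},{"linear":[0,0,0.025],"turn":[0,0,0],"fingers":1},{"linear":[0,0,0.025],"turn":[0,0,0],"fingers":1},{"linear":[0,0,0.018],"turn":[0,0,0],"fingers":1},{"linear":[0,0,0],"turn":[0,0,0],"fingers":0.6},{"linear":[0,0,0],"turn":[0,0,0],"fingers":0.55},{"linear":[0,0,0],"turn":[0,0,0],"fingers":0.5},{"linear":[0,0,0],"turn":[0,0,0],"fingers":0.3},{"linear":[0,0,0],"turn":[0,0,0],"fingers":0.3}]' 45
python3 -m inch '[{"linear":[0,0,0],"turn":[0,0,0],"fingers":0.3},{"linear":[0,0,-0.01],"turn":[0,0,0],"fingers":0.3},{"linear":[0,0,-0.02],"turn":[0,0,0],"fingers":0.3},{"linear":[0,0,-0.03],"turn":[0,0,0],"fingers":0.3},{"linear":[0,0,-0.02],"turn":[0,0,0],"fingers":0.3},{"linear":[0,0,0],"turn":[0,0,0],"fingers":0.3}]'
python3 plan.py 443.1 319.8 80 0.027
```

```text
t: 14.08
tcp_pos: [647.1, 160.6, 11.3]
tool_rot: [[0.96, -0.28, 0.003], [-0.28, -0.96, 0.0], [0.002, -0.001, -1.0]]
force: [-1.0, -0.6, 6.5]
grip_width: 43.2
finger_force: 45.6
t: 14.82
tcp_pos: [647.7, 160.7, 93.0]
tool_rot: [[0.96, -0.28, 0.005], [-0.28, -0.96, 0.0], [0.005, -0.002, -1.0]]
force: [0.3, -0.2, -1.6]
grip_width: 43.5
finger_force: 46.1
at [647.7 160.7  93. ] yaw -0.284 tilt [0.0052 0.0004] q6 1.93 w 43.5 F [ 0.3 -0.2 -1.6]
turn z deg -17.81 then shift mm (after turn) [-200.3 -164.6   13. ]
```

```bash
python3 -m inch '[{"linear":[0,0,0],"turn":[0,0,-9],"fingers":0.3},{"linear":[0,0,0],"turn":[0,0,-8.8],"fingers":0.3},{"linear":[-0.02,-0.016,0],"turn":[0,0,0],"fingers":0.3},{"linear":[-0.03,-0.025,0],"turn":[0,0,0],"fingers":0.3},{"linear":[-0.04,-0.033,0],"turn":[0,0,0],"fingers":0.3},{"linear":[-0.04,-0.033,0],"turn":[0,0,0],"fingers":0.3},{"linear":[-0.035,-0.029,0],"turn":[0,0,0],"fingers":0.3},{"linear":[-0.025,-0.02,0],"turn":[0,0,0],"fingers":0.3},{"linear":[-0.01,-0.0086,0],"turn":[0,0,0],"fingers":0.3},{"linear":[0,0,0],"turn":[0,0,0],"fingers":0.3}]'
python3 -m inch '[{"linear":[0,0,0.02],"turn":[0,0,0],"fingers":0.3},{"linear":[0,0,0.02],"turn":[0,0,0],"fingers":0.3},{"linear":[0,0,0.02],"turn":[0,0,0],"fingers":0.3},{"linear":[0,0,0.01],"turn":[0,0,0],"fingers":0.3},{"linear":[0,0,0.005],"turn":[0,0,0],"fingers":0.3},{"linear":[0,0,0],"turn":[0,0,0],"fingers":0.3},{"linear":[0,0,0],"turn":[0,0,0],"fingers":0.3}]'
python3 plan.py 443.1 319.8 11.3 0.027
```

```text
t: 16.08
tcp_pos: [441.4, 319.8, 89.7]
tool_rot: [[1.0, 0.028, -0.0], [0.028, -1.0, -0.0], [-0.0, 0.0, -1.0]]
force: [0.3, 0.3, -1.4]
grip_width: 44.1
finger_force: 46.1
t: 16.95
tcp_pos: [442.3, 319.8, 15.5]
tool_rot: [[1.0, 0.027, 0.001], [0.027, -1.0, 0.0], [0.001, -0.0, -1.0]]
force: [0.8, -0.0, -1.5]
grip_width: 43.2
finger_force: 46.2
at [442.3 319.8  15.5] yaw 0.027 tilt [0.0012 0.0005] q6 1.97 w 43.2 F [ 0.8 -0.  -1.5]
turn z deg -0.01 then shift mm (after turn) [0.8 0.1 4.2]
```

```bash
python3 -m inch '[{"linear":[0,0,0.002],"turn":[0,0,0],"fingers":0.3},{"linear":[0,0,0.001],"turn":[0,0,0],"fingers":0.3},{"linear":[0,0,0.001],"turn":[0,0,0],"fingers":0.3},{"linear":[0,0,0],"turn":[0,0,0],"fingers":0.3}]'
python3 -m inch '[{"linear":[0,0,0.001],"turn":[0,0,0],"fingers":0.3},{"linear":[0,0,0],"turn":[0,0,0],"fingers":0.3}]'
```

```text
t: 17.45
tcp_pos: [441.7, 319.8, 11.4]
tool_rot: [[1.0, 0.027, 0.0], [0.027, -1.0, 0.0], [0.0, -0.0, -1.0]]
force: [-1.4, -0.4, 4.3]
grip_width: 43.4
finger_force: 46.6
t: 17.7
tcp_pos: [441.7, 319.8, 11.3]
tool_rot: [[1.0, 0.027, 0.001], [0.027, -1.0, 0.0], [0.001, -0.0, -1.0]]
force: [-4.6, -2.5, 13.3]
grip_width: 43.5
finger_force: 47.9
```

Contact made. Release and rise, then check from above.

```bash
python3 -m inch '[{"linear":[0,0,-0.001],"turn":[0,0,0],"fingers":0.52},{"linear":[0,0,0],"turn":[0,0,0],"fingers":0.58},{"linear":[0,0,0],"turn":[0,0,0],"fingers":0.65},{"linear":[0,0,0],"turn":[0,0,0],"fingers":0.65},{"linear":[0,0,-0.02],"turn":[0,0,0],"fingers":0.65},{"linear":[0,0,-0.03],"turn":[0,0,0],"fingers":0.65},{"linear":[0,0,-0.04],"turn":[0,0,0],"fingers":0.8},{"linear":[0,0,-0.04],"turn":[0,0,0],"fingers":1},{"linear":[0,0,0],"turn":[0,0,0],"fingers":1},{"linear":[0,0,0],"turn":[0,0,0],"fingers":1}]'
python3 - <<'E'
from rig import read_camera
from h import *
for n in("wrist","top"):
    c=read_camera(n); cv2.imwrite(f"pics/{n}6.png",c["color"]); np.savez(f"{n}6.npz",**c)
    W=cloud(c);z=W[...,2]; near=(abs(W[...,0]-442)<45)&(abs(W[...,1]-320)<45)
    m=near&(z>41)&(z<49); print(n,rect(c,m,46),np.nanpercentile(z[m],[5,50,95]))
E
python3 plan.py 590.5 -310 130 -0.321
```

```text
t: 18.95
tcp_pos: [441.3, 319.5, 140.3]
tool_rot: [[1.0, 0.027, -0.001], [0.027, -1.0, -0.0], [-0.001, 0.0, -1.0]]
force: [0.3, 0.0, 0.1]
grip_width: 85.3
finger_force: 0.0
wrist (array([441.3, 321.1,  59.7,  43.6]), np.float64(0.029)) [44.2678082  45.5303139  46.69210568]
top (array([439.9, 317.7,  57.8,  44.6]), np.float64(0.015)) [43.22562673 45.78992313 48.28509349]
at [440.8 319.2 139.4] yaw 0.027 tilt [-0.0027 -0.0012] q6 1.97 w 85.4 F [ 0.5 -0.9 -0. ]
turn z deg 19.92 then shift mm (after turn) [340.6 549.8   9.4]
```

```bash
python3 -m inch '[{"linear":[0,0,0],"turn":[0,0,10],"fingers":1},{"linear":[0,0,0],"turn":[0,0,9.9],"fingers":1},{"linear":[0.025,0.04,0],"turn":[0,0,0],"fingers":1},{"linear":[0.025,0.04,0],"turn":[0,0,0],"fingers":1},{"linear":[0.025,0.04,0],"turn":[0,0,0],"fingers":1},{"linear":[0.025,0.04,0],"turn":[0,0,0],"fingers":1},{"linear":[0.025,0.04,0],"turn":[0,0,0],"fingers":1},{"linear":[0.025,0.04,0],"turn":[0,0,0],"fingers":1},{"linear":[0.025,0.04,0],"turn":[0,0,0],"fingers":1},{"linear":[0.025,0.04,0],"turn":[0,0,0],"fingers":1}]'
python3 -m inch '[{"linear":[0.025,0.04,0],"turn":[0,0,0],"fingers":1},{"linear":[0.025,0.04,0],"turn":[0,0,0],"fingers":1},{"linear":[0.025,0.04,0],"turn":[0,0,0],"fingers":1},{"linear":[0.025,0.04,0],"turn":[0,0,0],"fingers":1},{"linear":[0.025,0.04,0],"turn":[0,0,0],"fingers":1},{"linear":[0.0156,0.0298,0],"turn":[0,0,0],"fingers":1},{"linear":[0,0,0],"turn":[0,0,0],"fingers":1},{"linear":[0,0,0],"turn":[0,0,0],"fingers":1}]'
python3 plan.py 590.5 -310 10 -0.321
python3 - <<'E'
from rig import read_camera
from h import *
for n in("wrist",):
    c=read_camera(n); W=cloud(c);z=W[...,2]; H=hsv(c); near=(abs(W[...,0]-590)<45)&(abs(W[...,1]+310)<45)&(H[...,1]>130)
    m=near&(z>20)&(z<28); print(n,rect(c,m,24),np.nanpercentile(z[m],[5,50,95]))
E
```

```text
t: 20.3
tcp_pos: [530.2, -48.4, 139.4]
tool_rot: [[0.949, -0.315, -0.003], [-0.315, -0.949, 0.001], [-0.003, -0.0, -1.0]]
force: [0.3, 0.3, -0.0]
grip_width: 85.6
finger_force: 0.0
t: 21.3
tcp_pos: [591.1, -308.4, 139.3]
tool_rot: [[0.949, -0.315, -0.002], [-0.315, -0.949, 0.002], [-0.003, -0.001, -1.0]]
force: [-0.1, -0.2, 0.1]
grip_width: 85.2
finger_force: 0.0
at [ 591.1 -308.4  139.3] yaw -0.321 tilt [-0.0023  0.0023] q6 1.24 w 85.2 F [-0.1 -0.2  0.1]
turn z deg 0.01 then shift mm (after turn) [ -0.    1.7 129.3]
wrist (array([ 591.4, -310.4,   50. ,   35.7]), np.float64(-0.319)) [22.47248016 23.58496888 24.66320837]
```

```bash
python3 -m inch '[{"linear":[0.0005,0.0017,0.03],"turn":[0,0,0],"fingers":1},{"linear":[0,0,0.03],"turn":[0,0,0],"fingers":0.8},{"linear":[0,0,0.03],"turn":[0,0,0],"fingers":0.75},{"linear":[0,0,0.03],"turn":[0,0,0],"fingers":0.7},{"linear":[0,0,0.01],"turn":[0,0,0],"fingers":0.7},{"linear":[0,0,0.005],"turn":[0,0,0],"fingers":0.7},{"linear":[0,0,0],"turn":[0,0,0],"fingers":0.7},{"linear":[0,0,0],"turn":[0,0,0],"fingers":0.5}]'
python3 -m inch '[{"linear":[0,0,0],"turn":[0,0,0],"fingers":0.45},{"linear":[0,0,0],"turn":[0,0,0],"fingers":0.4},{"linear":[0,0,0],"turn":[0,0,0],"fingers":0.3},{"linear":[0,0,0],"turn":[0,0,0],"fingers":0.3},{"linear":[0,0,0],"turn":[0,0,0],"fingers":0.3}]' 25
```

```text
t: 22.35
tcp_pos: [592.5, -311.7, 7.2]
tool_rot: [[0.949, -0.315, 0.002], [-0.315, -0.949, -0.001], [0.002, 0.001, -1.0]]
force: [0.5, 0.9, 0.7]
grip_width: 43.7
finger_force: 0.0
t: 22.98
tcp_pos: [592.2, -311.6, 6.9]
tool_rot: [[0.949, -0.315, 0.001], [-0.315, -0.949, -0.001], [0.001, 0.0, -1.0]]
force: [-0.3, 0.4, 6.1]
grip_width: 35.6
finger_force: 26.2
```

```bash
python3 -m inch '[{"linear":[0,0,-0.01],"turn":[0,0,0],"fingers":0.3},{"linear":[0,0,-0.03],"turn":[0,0,0],"fingers":0.3},{"linear":[0,0,-0.04],"turn":[0,0,0],"fingers":0.3},{"linear":[0,0,-0.04],"turn":[0,0,0],"fingers":0.3},{"linear":[0,0,-0.01],"turn":[0,0,0],"fingers":0.3},{"linear":[0,0,0],"turn":[0,0,-10],"fingers":0.3},{"linear":[0,0,0],"turn":[0,0,-10],"fingers":0.3},{"linear":[0,0,0],"turn":[0,0,0],"fingers":0.3},{"linear":[0,0,0],"turn":[0,0,0],"fingers":0.3}]'
python3 plan.py 442.7 320.2 130 0.028
```

```text
t: 24.1
tcp_pos: [591.4, -311.0, 135.1]
tool_rot: [[1.0, 0.025, -0.001], [0.025, -1.0, 0.001], [-0.001, -0.001, -1.0]]
force: [0.2, -0.1, -0.5]
grip_width: 35.4
finger_force: 25.6
at [ 591.4 -311.   135.1] yaw 0.025 tilt [-0.0011  0.0009] q6 0.89 w 35.4 F [ 0.2 -0.1 -0.5]
turn z deg -0.16 then shift mm (after turn) [-131.  -635.1    5.1]
```

```bash
python3 -m inch '[{"linear":[-0.004,-0.02,0],"turn":[0,0,-0.2],"fingers":0.3},{"linear":[-0.008,-0.04,0],"turn":[0,0,0],"fingers":0.3},{"linear":[-0.01,-0.05,0],"turn":[0,0,0],"fingers":0.3},{"linear":[-0.01,-0.05,0],"turn":[0,0,0],"fingers":0.3},{"linear":[-0.01,-0.05,0],"turn":[0,0,0],"fingers":0.3},{"linear":[-0.01,-0.05,0],"turn":[0,0,0],"fingers":0.3},{"linear":[-0.01,-0.05,0],"turn":[0,0,0],"fingers":0.3},{"linear":[-0.01,-0.05,0],"turn":[0,0,0],"fingers":0.3},{"linear":[-0.01,-0.05,0],"turn":[0,0,0],"fingers":0.3},{"linear":[-0.01,-0.05,0],"turn":[0,0,0],"fingers":0.3}]'
python3 -m inch '[{"linear":[-0.01,-0.05,0],"turn":[0,0,0],"fingers":0.3},{"linear":[-0.01,-0.05,0],"turn":[0,0,0],"fingers":0.3},{"linear":[-0.01,-0.04,0],"turn":[0,0,0],"fingers":0.3},{"linear":[-0.006,-0.025,0],"turn":[0,0,0],"fingers":0.3},{"linear":[-0.003,-0.01,0],"turn":[0,0,0],"fingers":0.3},{"linear":[0,0,0],"turn":[0,0,0],"fingers":0.3},{"linear":[0,0,0],"turn":[0,0,0],"fingers":0.3},{"linear":[0,0,0],"turn":[0,0,0],"fingers":0.3}]'
python3 plan.py 442.7 320.2 53 0.028
```

```text
t: 25.35
tcp_pos: [484.6, 147.1, 135.9]
tool_rot: [[1.0, 0.029, 0.0], [0.029, -1.0, 0.0], [0.0, -0.0, -1.0]]
force: [-0.1, 0.2, -0.2]
grip_width: 35.3
finger_force: 25.6
t: 26.35
tcp_pos: [441.0, 318.3, 135.9]
tool_rot: [[1.0, 0.03, 0.0], [0.03, -1.0, -0.0], [0.0, 0.0, -1.0]]
force: [0.3, 0.1, -0.5]
grip_width: 35.8
finger_force: 25.6
at [441.  318.3 135.9] yaw 0.03 tilt [ 0.     -0.0002] q6 1.96 w 35.8 F [ 0.3  0.1 -0.5]
turn z deg 0.13 then shift mm (after turn) [ 1.8 -1.8 82.9]
```

```bash
python3 -m inch '[{"linear":[0.0018,-0.0018,0.015],"turn":[0,0,0],"fingers":0.3},{"linear":[0,0,0.02],"turn":[0,0,0],"fingers":0.3},{"linear":[0,0,0.02],"turn":[0,0,0],"fingers":0.3},{"linear":[0,0,0.015],"turn":[0,0,0],"fingers":0.3},{"linear":[0,0,0.008],"turn":[0,0,0],"fingers":0.3},{"linear":[0,0,0],"turn":[0,0,0],"fingers":0.3},{"linear":[0,0,0],"turn":[0,0,0],"fingers":0.3},{"linear":[0,0,0],"turn":[0,0,0],"fingers":0.3}]'
python3 plan.py 442.7 320.2 53 0.028
python3 - <<'E'
from rig import read_camera
from h import *
c=read_camera("wrist"); cv2.imwrite("pics/w7.png",c["color"])
c=read_camera("top"); W=cloud(c);z=W[...,2]; H=hsv(c)
m=(H[...,0]<20)&(H[...,1]>150)&(z>60)&(abs(W[...,0]-442)<40)&(abs(W[...,1]-320)<40); print(m.sum(), rect(c,m,74) if m.sum()>20 else 0)
E
```

```text
t: 27.35
tcp_pos: [442.8, 321.4, 58.6]
tool_rot: [[0.999, 0.032, 0.001], [0.032, -0.999, 0.001], [0.001, -0.001, -1.0]]
force: [0.1, 0.2, -0.8]
grip_width: 35.4
finger_force: 25.6
at [442.8 321.4  58.6] yaw 0.032 tilt [0.0013 0.0006] q6 1.96 w 35.4 F [ 0.1  0.2 -0.8]
turn z deg 0.24 then shift mm (after turn) [-0.1  1.2  5.6]
169 (array([424.9, 317.6,  40.5,  13.9]), np.float64(-1.556))
```

View pics/w7.png

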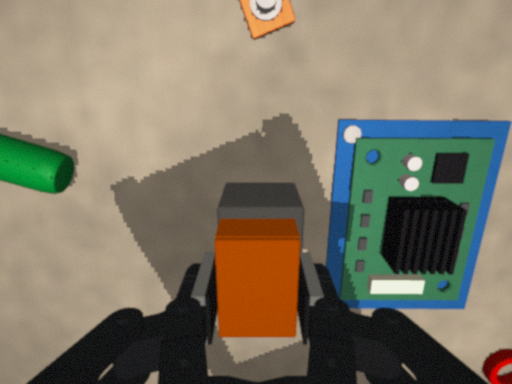

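The view shows the cover (≈258,278) hanging squarely over the relay (front edge at ≈260,190); the board lies central on the pad (≈425,210). I lower it in small steps.

```bash
python3 -m inch '[{"linear":[0,0.001,0.003],"turn":[0,0,0],"fingers":0.3},{"linear":[0,0,0.001],"turn":[0,0,0],"fingers":0.3},{"linear":[0,0,0.001],"turn":[0,0,0],"fingers":0.3},{"linear":[0,0,0],"turn":[0,0,0],"fingers":0.3}]'
python3 -m inch '[{"linear":[0,0,0.001],"turn":[0,0,0],"fingers":0.3},{"linear":[0,0,0],"turn":[0,0,0],"fingers":0.3}]'
```

```text
t: 27.95
tcp_pos: [442.3, 320.1, 52.9]
tool_rot: [[0.999, 0.032, -0.0], [0.032, -0.999, -0.0], [-0.0, 0.0, -1.0]]
force: [0.5, -0.1, 0.4]
grip_width: 35.5
finger_force: 25.6
t: 28.2
tcp_pos: [442.3, 320.1, 52.8]
tool_rot: [[0.999, 0.032, 0.0], [0.032, -0.999, -0.0], [0.0, 0.0, -1.0]]
force: [-2.6, -2.0, 8.8]
grip_width: 35.5
finger_force: 26.6
```

```bash
python3 -m inch '[{"linear":[0,0,-0.001],"turn":[0,0,0],"fingers":0.44},{"linear":[0,0,0],"turn":[0,0,0],"fingers":0.5},{"linear":[0,0,0],"turn":[0,0,0],"fingers":0.6},{"linear":[0,0,0],"turn":[0,0,0],"fingers":0.6},{"linear":[0,0,-0.02],"turn":[0,0,0],"fingers":0.6},{"linear":[0,0,-0.03],"turn":[0,0,0],"fingers":0.6},{"linear":[0,0,-0.04],"turn":[0,0,0],"fingers":0.8},{"linear":[0,0,-0.01],"turn":[0,0,0],"fingers":1},{"linear":[0,0,0],"turn":[0,0,0],"fingers":1},{"linear":[0,0,0],"turn":[0,0,0],"fingers":1}]'
python3 - <<'E'
from rig import read_camera
from h import *
c=read_camera("wrist"); cv2.imwrite("pics/w8.png",c["color"]); W=cloud(c);z=W[...,2];H=hsv(c)
near=(abs(W[...,0]-442)<45)&(abs(W[...,1]-320)<45)
o=(H[...,0]<20)&(H[...,1]>130)
m=near&o&(z>65)&(z<75); print("cover",rect(c,m,70),np.nanpercentile(z[m],[5,50,95]))
E
python3 plan.py 595.7 332.9 120 0.4
```

```text
t: 29.45
tcp_pos: [441.4, 319.7, 151.4]
tool_rot: [[0.999, 0.032, -0.003], [0.032, -0.999, -0.001], [-0.003, 0.001, -1.0]]
force: [0.2, -0.7, 0.2]
grip_width: 85.6
finger_force: 0.0
cover (array([441.9, 321.5,  50.2,  35.8]), np.float64(0.032)) [68.44022343 69.61313467 70.63513102]
at [441.4 319.7 151.3] yaw 0.032 tilt [-0.0027 -0.0012] q6 1.96 w 84.9 F [-0.3 -0.5  0.4]
turn z deg -21.08 then shift mm (after turn) [147.3  47.9  31.3]
```

```bash
python3 -m inch '[{"linear":[0,0,0],"turn":[0,0,-10.5],"fingers":1},{"linear":[0,0,0],"turn":[0,0,-10.5],"fingers":1},{"linear":[0.03,0.01,0],"turn":[0,0,0],"fingers":1},{"linear":[0.04,0.013,0.01],"turn":[0,0,0],"fingers":1},{"linear":[0.04,0.013,0.01],"turn":[0,0,0],"fingers":1},{"linear":[0.03,0.01,0.01],"turn":[0,0,0],"fingers":1},{"linear":[0.0073,0.0019,0],"turn":[0,0,0],"fingers":1},{"linear":[0,0,0],"turn":[0,0,0],"fingers":1},{"linear":[0,0,0],"turn":[0,0,0],"fingers":1}]'
python3 - <<'E'
from rig import read_camera
from h import *
c=read_camera("wrist"); W=cloud(c);z=W[...,2];H=hsv(c)
near=(abs(W[...,0]-596)<60)&(abs(W[...,1]-333)<60)&(z<60)
m=near&(H[...,0]<22)&(H[...,1]>100); print(rect(c,m,8),np.nanpercentile(z[m],[5,50,95]))
m=(near&(z>15)); n,l,st,ce=cv2.connectedComponentsWithStats(m.astype(np.uint8))
for i in range(1,n):
    if st[i,4]>50: print(st[i,4],cast(c,ce[i],21))
E
python3 plan.py 595.7 332.9 2 0.4
```

```text
t: 30.62
tcp_pos: [595.5, 333.4, 123.1]
tool_rot: [[0.921, 0.389, -0.001], [0.389, -0.921, -0.0], [-0.001, -0.0, -1.0]]
force: [0.3, -0.3, 0.3]
grip_width: 85.4
finger_force: 0.0
(array([596. , 335. ,  90.6,  24.6]), np.float64(0.4)) [3.77392052 7.59880898 8.74789482]
167 [[625.2553644  347.80814964]]
162 [[566.86491198 323.05792416]]
at [595.6 333.4 123.4] yaw 0.399 tilt [-0.0002  0.0001] q6 1.52 w 85.3 F [-1.   0.2  0.8]
turn z deg -0.04 then shift mm (after turn) [-1.000e-01  5.000e-01  1.214e+02]
```

```bash
python3 -m inch '[{"linear":[0.0006,-0.0007,0.03],"turn":[0,0,0],"fingers":0.8},{"linear":[0,0,0.03],"turn":[0,0,0],"fingers":0.6},{"linear":[0,0,0.03],"turn":[0,0,0],"fingers":0.5},{"linear":[0,0,0.018],"turn":[0,0,0],"fingers":0.5},{"linear":[0,0,0.008],"turn":[0,0,0],"fingers":0.5},{"linear":[0,0,0.003],"turn":[0,0,0],"fingers":0.5},{"linear":[0,0,0],"turn":[0,0,0],"fingers":0.5},{"linear":[0,0,0],"turn":[0,0,0],"fingers":0.5}]'
python3 plan.py 595.9 334.3 2 0.4
```

```text
t: 31.68
tcp_pos: [597.6, 334.3, 4.9]
tool_rot: [[0.922, 0.388, 0.002], [0.388, -0.922, 0.001], [0.002, 0.0, -1.0]]
force: [0.5, 0.3, 1.1]
grip_width: 42.6
finger_force: 0.0
at [597.6 334.3   4.9] yaw 0.399 tilt [0.0016 0.0006] q6 1.52 w 42.6 F [0.5 0.3 1.1]
turn z deg -0.08 then shift mm (after turn) [-1.5 -0.7  2.9]
```

```bash
python3 -m inch '[{"linear":[-0.0015,-0.0005,0.002],"turn":[0,0,0],"fingers":0.4},{"linear":[0,0,0.001],"turn":[0,0,0],"fingers":0.35},{"linear":[0,0,0],"turn":[0,0,0],"fingers":0.3},{"linear":[0,0,0],"turn":[0,0,0],"fingers":0.25},{"linear":[0,0,0],"turn":[0,0,0],"fingers":0.1},{"linear":[0,0,0],"turn":[0,0,0],"fingers":0.1},{"linear":[0,0,0],"turn":[0,0,0],"fingers":0.1}]' 50
python3 -m inch '[{"linear":[0,0,-0.01],"turn":[0,0,0],"fingers":0.1},{"linear":[0,0,-0.02],"turn":[0,0,0],"fingers":0.1},{"linear":[0,0,-0.03],"turn":[0,0,0],"fingers":0.1},{"linear":[0,0,-0.03],"turn":[0,0,0],"fingers":0.1},{"linear":[0,0,-0.03],"turn":[0,0,0],"fingers":0.1},{"linear":[0,0,-0.02],"turn":[0,0,0],"fingers":0.1},{"linear":[0,0,0],"turn":[0,0,4.4],"fingers":0.1},{"linear":[0,0,0],"turn":[0,0,4.4],"fingers":0.1},{"linear":[0,0,0],"turn":[0,0,0],"fingers":0.1},{"linear":[0,0,0],"turn":[0,0,0],"fingers":0.1}]'
python3 plan.py 477.5 16.4 80 0.247
python3 - <<'E'
from rig import read_camera
from h import *
c=read_camera("wrist"); W=cloud(c);z=W[...,2];H=hsv(c); cv2.imwrite("pics/w9.png",c["color"])
near=(abs(W[...,0]-596)<60)&(abs(W[...,1]-333)<60)&(z>100)
m=near&(H[...,0]<22)&(H[...,1]>100); P=W[m]
print(np.round(np.linalg.lstsq(np.c_[P[:,:2]-[596,334],np.ones(len(P))],P[:,2],rcond=None)[0],3),len(P))
E
```

```text
t: 32.55
tcp_pos: [595.4, 333.9, 1.1]
tool_rot: [[0.922, 0.388, 0.0], [0.388, -0.922, -0.0], [0.0, 0.0, -1.0]]
force: [-1.3, -1.4, 2.6]
grip_width: 22.0
finger_force: 49.1
t: 33.8
tcp_pos: [595.4, 334.0, 141.6]
tool_rot: [[0.97, 0.244, 0.001], [0.244, -0.97, 0.0], [0.001, -0.0, -1.0]]
force: [0.7, -0.8, -1.1]
grip_width: 21.9
finger_force: 49.3
at [595.4 334.  141.6] yaw 0.246 tilt [0.0007 0.0003] q6 1.67 w 21.9 F [ 0.7 -0.8 -1.1]
turn z deg -0.03 then shift mm (after turn) [-192.   279.1   61.6]
[-1.90000e-02  8.80000e-02  1.50707e+02] 7212
```

View pics/w9.png

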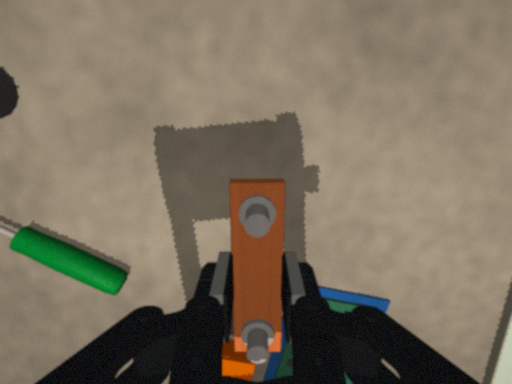

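```bash
python3 -m inch '[{"linear":[-0.012,0.0174,0],"turn":[0,0,0],"fingers":0.1},{"linear":[-0.025,0.0363,0],"turn":[0,0,0],"fingers":0.1},{"linear":[-0.03,0.0436,0],"turn":[0,0,0],"fingers":0.1},{"linear":[-0.03,0.0436,0],"turn":[0,0,0],"fingers":0.1},{"linear":[-0.03,0.0436,0],"turn":[0,0,0],"fingers":0.1},{"linear":[-0.03,0.0436,0],"turn":[0,0,0],"fingers":0.1},{"linear":[-0.025,0.0363,0],"turn":[0,0,0],"fingers":0.1},{"linear":[-0.01,0.0147,0],"turn":[0,0,0],"fingers":0.1},{"linear":[0,0,0],"turn":[0,0,0],"fingers":0.1},{"linear":[0,0,0],"turn":[0,0,0],"fingers":0.1}]'
python3 plan.py 477.5 16.4 20 0.247
python3 - <<'E'
from rig import read_camera
from h import *
c=read_camera("wrist"); W=cloud(c);z=W[...,2];H=hsv(c); cv2.imwrite("pics/w10.png",c["color"]); np.savez("w10.npz",**c)
hh,s,v=H[...,0],H[...,1],H[...,2]
near=(abs(W[...,0]-478)<130)&(abs(W[...,1]-16)<70)&(z<50)
for n,m,h in (("black",near&(v<60)&(z>18),35),("red",near&((hh<8)|(hh>172))&(s>130)&(z>18),35),("white",near&(s<45)&(v>130)&(z>8)&(z<16),12)):
    if m.sum()>50: print(n,m.sum(),rect(c,m,h))
E
```

```text
t: 35.1
tcp_pos: [477.4, 17.4, 141.1]
tool_rot: [[0.97, 0.243, 0.001], [0.243, -0.97, 0.001], [0.001, -0.0, -1.0]]
force: [-0.8, 0.5, -1.4]
grip_width: 22.4
finger_force: 49.4
at [477.4  17.4 141.1] yaw 0.246 tilt [0.0007 0.0005] q6 1.13 w 22.4 F [-0.8  0.5 -1.4]
turn z deg -0.09 then shift mm (after turn) [-1.000e-01  1.000e+00  1.211e+02]
black 571 (array([566.6,  40.2,  22.7,  22.3]), np.float64(0.246))
white 7119 (array([545. ,  34.9,  78.7,  59. ]), np.float64(0.248))
```

View pics/w10.png

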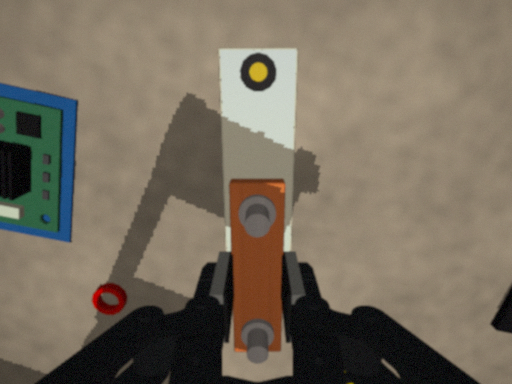

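```bash
python3 -m inch '[{"linear":[0,0,0.02],"turn":[0,0,0],"fingers":0.1},{"linear":[0,0,0.025],"turn":[0,0,0],"fingers":0.1},{"linear":[0,0,0.025],"turn":[0,0,0],"fingers":0.1},{"linear":[0,0,0.025],"turn":[0,0,0],"fingers":0.1},{"linear":[0,0,0.018],"turn":[0,0,0],"fingers":0.1},{"linear":[0,0,0.007],"turn":[0,0,0],"fingers":0.1},{"linear":[0,0,0],"turn":[0,0,0],"fingers":0.1},{"linear":[0,0,0],"turn":[0,0,0],"fingers":0.1}]'
python3 plan.py 477.3 17.2 13 0.247
```

```text
t: 36.15
tcp_pos: [477.5, 16.8, 21.6]
tool_rot: [[0.97, 0.243, 0.001], [0.243, -0.97, -0.0], [0.001, 0.001, -1.0]]
force: [0.2, 0.0, -1.6]
grip_width: 22.3
finger_force: 49.4
at [477.5  16.8  21.6] yaw 0.246 tilt [ 0.0014 -0.0003] q6 1.13 w 22.3 F [ 0.2  0.  -1.6]
turn z deg -0.08 then shift mm (after turn) [-0.1 -0.5  8.6]
```

```bash
python3 -m inch '[{"linear":[0,0,0.003],"turn":[0,0,0],"fingers":0.1},{"linear":[0,0,0.002],"turn":[0,0,0],"fingers":0.1},{"linear":[0,0,0.001],"turn":[0,0,0],"fingers":0.1},{"linear":[0,0,0.001],"turn":[0,0,0],"fingers":0.1},{"linear":[0,0,0],"turn":[0,0,0],"fingers":0.1}]'
python3 -m inch '[{"linear":[0,0,0.001],"turn":[0,0,0],"fingers":0.1},{"linear":[0,0,0],"turn":[0,0,0],"fingers":0.1}]'
```

```text
t: 36.78
tcp_pos: [476.7, 16.6, 13.8]
tool_rot: [[0.97, 0.242, -0.0], [0.242, -0.97, 0.0], [-0.0, -0.0, -1.0]]
force: [-0.1, 0.3, -1.9]
grip_width: 22.1
finger_force: 49.4
t: 37.02
tcp_pos: [476.9, 16.6, 13.0]
tool_rot: [[0.97, 0.243, 0.0], [0.243, -0.97, -0.0], [0.0, 0.0, -1.0]]
force: [-2.0, 0.2, -0.1]
grip_width: 22.2
finger_force: 49.6
```

```bash
python3 -m inch '[{"linear":[0,0,0.0005],"turn":[0,0,0],"fingers":0.1},{"linear":[0,0,0],"turn":[0,0,0],"fingers":0.3},{"linear":[0,0,0],"turn":[0,0,0],"fingers":0.38},{"linear":[0,0,0],"turn":[0,0,0],"fingers":0.5},{"linear":[0,0,0],"turn":[0,0,0],"fingers":0.5},{"linear":[0,0,-0.02],"turn":[0,0,0],"fingers":0.5},{"linear":[0,0,-0.04],"turn":[0,0,0],"fingers":0.5},{"linear":[0,0,-0.05],"turn":[0,0,0],"fingers":0.5},{"linear":[0,0,-0.05],"turn":[0,0,0],"fingers":0.5},{"linear":[0,0,0],"turn":[0,0,0],"fingers":0.5}]'
python3 -m inch '[{"linear":[-0.04,0,0],"turn":[0,0,0],"fingers":0.5},{"linear":[-0.04,0,0],"turn":[0,0,0],"fingers":0.5},{"linear":[0,0,0],"turn":[0,0,0],"fingers":0.5},{"linear":[0,0,0],"turn":[0,0,0],"fingers":0.5}]'
python3 - <<'E'
from rig import read_camera
from h import *
c=read_camera("wrist"); W=cloud(c);z=W[...,2];H=hsv(c)
near=(abs(W[...,0]-478)<60)&(abs(W[...,1]-16)<40)&(z<50)
m=near&(H[...,0]<22)&(H[...,1]>100); print("link",rect(c,m,20),np.nanpercentile(z[m],[5,50,95]))
c=read_camera("scene"); cv2.imwrite("pics/s11.png",c["color"][100:300,130:450].repeat(2,0).repeat(2,1))
E
```

```text
t: 38.28
tcp_pos: [479.5, 16.1, 176.5]
tool_rot: [[0.97, 0.243, 0.009], [0.243, -0.97, -0.002], [0.008, 0.004, -1.0]]
force: [0.5, -0.5, -1.0]
grip_width: 42.8
finger_force: 0.0
t: 38.78
tcp_pos: [399.5, -2.9, 172.0]
tool_rot: [[0.97, 0.242, 0.0], [0.242, -0.97, 0.0], [0.0, -0.0, -1.0]]
force: [0.0, -0.0, 0.0]
grip_width: 42.8
finger_force: 0.0
link (array([476.8,  17.7,  88.6,  23.5]), np.float64(0.244)) [18.41720668 19.64502316 20.88870174]
```

View pics/s11.png

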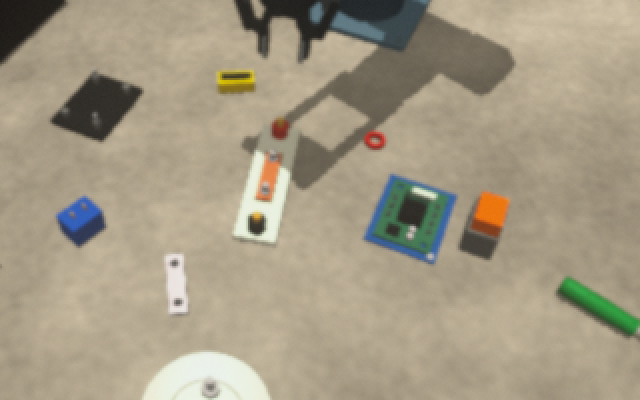

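The picture shows everything in place: link on the stand (≈268,175), board on the pad (≈412,215), cover on the relay (≈490,212). The blue relay and the aluminium link have not been moved, and the gripper is clear.

```bash
python3 -c "
from rig import manip
print(manip.job_done())"
```

```text
the job is handed in; nothing more can be done
None
```

I handed the job in after about 39 s of robot time: board on the pad, relay left of it, cover on the relay and copper link on the stand, each within about 2 mm of its target by camera; no verdict came back.

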